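Refit the filter cover of the bench dust collector

TASK

A new filter is in the bench dust collector; put its cover back on. Pick the cover up by its wing, cap it fully home over the collar on the machine, press the sprung stud lightly while turning it to and fro until its pin drops into the slot, then push it in, turn it a quarter turn clockwise until it locks, and let go. Be gentle: never lean hard on the thin cover, and leave the other things on the bench where they lie.

Things in the scene. Friction and masses are not known exactly. Their poses are not given: they have to be found in the camera images.
- filter_cover: the loose grey cover, an inverted shallow tray 92 (own x) x 112 (own y) x 22 mm high, 0.23 kg (0.2 to 0.3) with its central stud; starts flat on the bench. Origin: centre of its underside (skirt's lower edge), z up. 3 mm skirt with rounded lower edge; inside 86 x 106 mm, 18 mm deep: it caps over the collar with 1.5 mm to spare each side, either way round (half a turn).
- wing_base (a point): on the stud: top centre of the black thumb disc (44 mm across, 5 mm thick), 45 mm above the cover's origin while the stud is up. On it stands the wing, an upright black bar 12 mm thick (own x), 38 mm long (own y), 22 mm high above this point. Pinch its thickness with the fingertips down on the disc, so they can push there. Turns and sinks with the stud.
- stud_turn (a joint): turn of the stud in the cover, rad, growing clockwise from above, free from -0.6 to 2.6; 0: the wing lies along the cover's long side (own y). The cross pin at the stud's foot (30 mm long, 4 mm thick) lies along the wing. Friction 0.03 N m keeps it where it is; starts at -0.3 to 0.3. The slot takes the pin when they agree within 0.15; locked, it is 1.25 to 1.65 clockwise of the slot.
- stud_push (a joint): how far the stud is pushed in, m: 0 up, 0.0115 bottomed. Spring: 2 N at 0 and 0.9 N more per mm (11 N at 9.5 mm, 12.5 N at the bottom). With the cover home, out of line with the slot, the pin strikes the plate at 0.5 mm; in line it goes through. It turns under the cam only when 9.5 mm or more in. Let go after the quarter turn it springs up to 7 mm into a notch: locked.
- dust_box: the bench dust collector, fixed: grey sheet-metal case 156 (own x) x 214 (own y) x 85 mm high, black hose spigot at its +y end, louvres on its front (own -x). Origin: centre of its underside, z up. In the middle of its top an upstanding collar, 83 (x) x 103 mm (y) outside, 20 mm high, the top edge a rounded rubber bead 4 mm thick; inside it the new pleated filter.
- collar_rim (a point): centre of the collar at its rim, 105 mm above the bench; axes as dust_box. Cover home: its origin is 18 mm below this point, its x, y along those of dust_box or half a turn round. Amid the collar, 14.5 mm below the rim, is the receptacle plate with a slot 8.6 x 34 mm. It swivels stiffly (0.15 N m) and its slot lies up to 0.35 rad to either side of dust_box's y: look, or feel for it.
- spent_filter: bystander: the spent filter, a grey pleated panel 74 x 94 x 12 mm in a cardboard frame, loose at the left. Origin under its centre.
- pliers_flat: bystander: flat-nose pliers with dark blue grips, 130 mm, lying loose.
- tape_roll: bystander: roll of masking tape, 69 mm across, 18 mm high, lying loose.
- pin_vise: bystander: brass pin vise, 120 mm long, 12 mm thick, lying loose.
- needle_file: bystander: needle file, 138 mm long, lying loose.
- bead_jar_a: bystander: clear screw jar with pink beads, 44 mm across, 48 mm high, standing loose.
- bead_jar_c: bystander: clear screw jar with gilt rings, 40 mm across, 40 mm high, standing loose.
- loupe: bystander: folding loupe with a steel cover, 75 x 42 x 15 mm, lying loose.
There are look-alikes about, which are no part of the job. Leave any purple look-alike of the filter_cover alone.

How it is judged:
On the way:
1. the cover sits home over the collar, the stud not yet locked (horizontal distance between filter_cover and collar_rim below 0.0035 m and z of filter_cover in the frame of collar_rim below -0.0155 m and value of joint stud_turn below 0.75 rad), for 0.1 s.
At the end, for the whole second after the job is handed in: The cover is home on the collar (within 3.5 mm of its centre, origin at least 16.5 mm below the rim, level within 2 degrees, square within 4.5 degrees), the stud is turned clockwise past 0.8 rad and has sprung back into its notch (pushed in 5.5 to 8.5 mm), at rest and released (horizontal distance between filter_cover and collar_rim below 0.0035 m and z of filter_cover in the frame of collar_rim below -0.0165 m and angle between filter_cover's own z axis and vertical below 0.035 rad and angle between the y axis of filter_cover and the y axis of dust_box, either way round below 0.08 rad and value of joint stud_turn above 0.8 rad and value of joint stud_push between 0.0055 and 0.0085 m and linear speed of filter_cover below 0.01 m/s); the robot touches nothing.
It fails at once if the cover with its stud is pressed on the machine with more than 80 N (pushes on rim, pin and stop summed) (contact force between filter_cover and dust_box above 80 N).
It fails at once if another thing on the bench is shifted by more than 3 cm (distance of any of spent_filter, pliers_flat, tape_roll, pin_vise, needle_file, bead_jar_a, bead_jar_c, loupe from where it was at the start of the episode above 0.03 m).
It also fails if it takes over 58 s, if anything falls off the work surface, if the arm or the gripper's body presses on something with over 40 N, if the wrist force passes 120 N, or if a joint passes its speed limit or range.

ROBOT

A 6-joint arm with a two-finger parallel gripper is mounted at the origin on a cart in front of the work surface, level with it; the furniture and walls round the work are solid. World frame = base frame: x ahead of the robot, y to its left, z up, the work surface at z = 0. Lengths are in m, angles in rad, forces in N, time in s.
With the tool pointing down it reaches from about 0.4 to 0.825 m from the base axis. Payload 7 kg.
Tool frame: the origin (TCP) lies midway between the tips of the shut fingers; the grasp point (between the pads) lies 19 mm behind it; z points along the fingers, y is the line along which they close (so a half turn about z gives the same grasp; the last joint's range is limited). The gripper opens to 88 mm and grips with 3 to 60 N. Pads are 19 mm wide; open, the fingers measure 130 mm over their backs; the gripper's body (78 mm by 193 mm) begins 47 mm behind the grasp point.
Start: joints at [-0.867, 0.359, 0.012, 0, -1.224, -0.288], TCP at [0.273, -0.617, 0.227] pointing down, gripper open.
Joint ranges: [-3.07, 3.07], [-1.43, 2.12], [-1.02, 1.25], [-3.03, 1.67], [-3.05, -0], [-3.03, 3.03]. Speed limits (rad/s): [2.39, 2.39, 3.01, 3.14, 3.14, 3.14].

INTERFACE

Orientations are given as [roll, pitch, yaw] about the fixed x, y, z axes, in that order (R = Rz(yaw) Ry(pitch) Rx(roll)).
In Python, from station import telemetry, optics, arm gives the robot as it stands.
- The arm moves only by the tool jog_arm, called after "Emit:" as name([rows], argument=value, ...), one row to a line, values as JSON. Schema: {"type":"object","properties":{"motion":{"type":"array","items":{"type":"object","properties":{"tx":{"type":"number"},"ty":{"type":"number"},"tz":{"type":"number"},"rz":{"type":"number"}},"additionalProperties":false},"minItems":1,"maxItems":12},"aperture":{"type":"number"},"clamp_n":{"type":"number"},"only":{"type":"string"},"quiet":{"type":"boolean"},"lines":{"type":"string"}},"required":["motion"],"additionalProperties":false}. motion is a list of rows, 1 to 12 of them, each an object with the fields tx, ty, tz (the shift in m), rz (a turn about the tool's z in rad); a field left out counts as zero; each row shifts and turns the commanded pose from where the row before left it, along the tool's axes as they then stand; what a row does not reach is not made up. A row lasts 1/12 s, in which the tool goes at most 0.0417 m and 0.125 rad, less where a joint would pass 70% of its speed; a pose out of reach is approached as far as the arm can. aperture is the finger opening in m, set as the call begins (left out keeps the last). The fingers move at their own pace and stop on an object; clamp_n is the grip in N (left out, the last holds). Time passes only in rows, so rows that do not move let the fingers close. The tool returns the time, the measured TCP pose, the force, the opening and the grip force at its end. only (a regular expression) keeps the lines of the reply that match it, lines (a string "A,B") keeps lines A to B, and quiet returns only ok. Input that does not fit is refused with a message, and nothing moves.
- telemetry.read_state(): the state, without advancing time (a new reading comes with each control period).
- optics.read_camera(name): name is "side" or "top"; returns a dict with "image" (420x560x3 uint8, red, green, blue), "mtx" (3x3 intrinsics, pixels), "camera_from_world" (4x4, takes a point from world to camera coordinates). Camera axes: x right, y up, looking along -z (the intrinsics and any distortion apply to the point x, -y, -z); pixel columns grow to the right and rows downward; lengths in m; the calibration is good to about 2 mm. A picture is of the moment at which its call begins. There is no depth.
- arm.close_job(): hands the job in; it is judged then, once.
Trained networks look in a picture, given as the dict that the camera call returned (one of the last four; its "shot" number tells which), for a name from the list of things; names that differ only in an ending like _2 or _b are one class to them, and where a whole thing is asked for, a point or a joint stands for the part that bears it (a point fixed in the world has none). Each returns a list of dicts, best first, with "p" (0 to 1); they miss things now and then, are a little off and sometimes report something else, mostly with a low value. They report only what shows in the picture. A call takes as long as a camera call. They do not tell look-alikes from the thing itself.
- optics.search_frame(query, picture): "location" ([x, y, z] in m, in the coordinates of the camera as it stood for that picture, good to about 4 mm: the middle of the surface that is visible of it).
- optics.regions_of(query, picture): "pixels" (420x560 bool, what is visible of it).
- optics.place_of(query, picture): "location" ([x, y, z] in m, in the coordinates of the camera as it stood for that picture, good to about 4 mm: a listed point, or the origin of a listed thing).
The state is a dict: "time": time; "joints": joint angles; "qvel": joint speeds; "joint_efforts": joint torques, N m; "position": TCP position; "orientation": TCP orientation; "wrist_force": force on the tool from outside, world axes, zero at the start; "moment": the same for the moment, N m; "grip_width": finger opening in m; "gripper_force": force on a finger pad.
Only numpy, scipy, OpenCV 4.12 (cv2) and the standard library are available. Lean on these libraries where they do the work, as an engineer would, in place of code of your own. Each camera call takes 0.05 s, during which the arm holds its last target. There are 200 camera calls.

## Working session

There is one attempt and no reset: what is moved stays moved. The work goes in short steps, Python scripts to look and compute and a tool call to move; the robot and the scene stay as the last step left them, time stands still between calls to the robot, and variables do not carry over. Pictures are saved under pics/ and viewed, at most 10 in all, crops included, and the job is handed in when it is done.

```bash
mkdir -p pics; ls
```

Create h.py:
```python
import numpy as np, cv2
from station import telemetry, optics, arm
def w(pic,loc):
    return (np.linalg.inv(pic["camera_from_world"])@np.r_[loc,1])[:3]
def px(pic,P):
    c=(pic["camera_from_world"]@np.r_[P,1])[:3]; q=pic["mtx"]@np.array([c[0],-c[1],-c[2]]); return q[:2]/q[2]
def ray(pic,uv,z):
    d=np.linalg.inv(pic["mtx"])@np.r_[uv,1]; d=np.array([d[0],-d[1],-d[2]])
    M=np.linalg.inv(pic["camera_from_world"]); o=M[:3,3]; d=M[:3,:3]@d
    return o+d*(z-o[2])/d[2]
def save(pic,name,box=None,s=1):
    im=pic["image"][...,::-1]
    if box: im=im[box[1]:box[3],box[0]:box[2]]
    cv2.imwrite("pics/"+name,cv2.resize(im,None,fx=s,fy=s,interpolation=cv2.INTER_CUBIC))
```

Run:
```python
from h import *
np.set_printoptions(precision=4,suppress=True)
ps={n:optics.read_camera(n) for n in("top","side")}
a=np.hstack([ps["top"]["image"],ps["side"]["image"]])
for n,p in ps.items():
    save(p,n+"0.png",s=1.4)
    print(n,"cam",np.linalg.inv(p["camera_from_world"])[:3,3],p["mtx"][0,0])
    for q in("filter_cover","wing_base","dust_box","collar_rim"):
        for r in optics.place_of(q,p)[:3]: print(q,round(r["p"],2),w(p,r["location"]),px(p,w(p,r["location"])))
print(telemetry.read_state())
```

```text
pics
top cam [ 0.2929 -0.0308  1.4164] 470.0276248813641
filter_cover 0.95 [ 0.3657 -0.4622  0.0051] [427.1108 266.6298]
filter_cover 0.69 [ 0.4747 -0.2764  0.0037] [363.7678 229.5757]
wing_base 0.48 [ 0.4785 -0.2777  0.0453] [366.6043 226.5295]
dust_box 0.64 [0.5461 0.1143 0.0015] [235.3191 205.0837]
collar_rim 0.8 [0.5434 0.1106 0.1057] [232.9865 199.5426]
side cam [0.1126 0.9954 0.7243] 410.5876057908309
filter_cover 0.85 [ 0.4833 -0.2782 -0.0028] [317.7719 196.6247]
filter_cover 0.59 [ 0.3604 -0.4619 -0.002 ] [361.6332 180.3484]
wing_base 0.6 [ 0.3616 -0.4607  0.0485] [362.337  168.7161]
dust_box 0.7 [ 0.5511  0.1124 -0.0007] [256.8034 252.0629]
dust_box 0.31 [ 0.6041 -0.1499 -0.0044] [274.0379 207.9384]
collar_rim 0.95 [0.5472 0.1116 0.0995] [256.5261 223.6095]
{'time': 0.5, 'joints': array([-0.8669,  0.3586,  0.0118, -0.    , -1.2241, -0.2881]), 'qvel': array([-0.0006, -0.0012,  0.0008,  0.0003,  0.0002, -0.0003]), 'joint_efforts': array([  0.0003, -58.1796,  29.307 ,   6.9972,   0.012 ,  -0.    ]), 'position': array([ 0.2726, -0.6174,  0.2265]), 'orientation': array([ 3.1415, -0.    , -2.7259]), 'wrist_force': array([-0.2758, -0.0996,  0.1943]), 'moment': array([0.0048, 0.0005, 0.0095]), 'gripper_force': 0.0, 'grip_width': 0.0877594501522135}
```

View pics/top0.png

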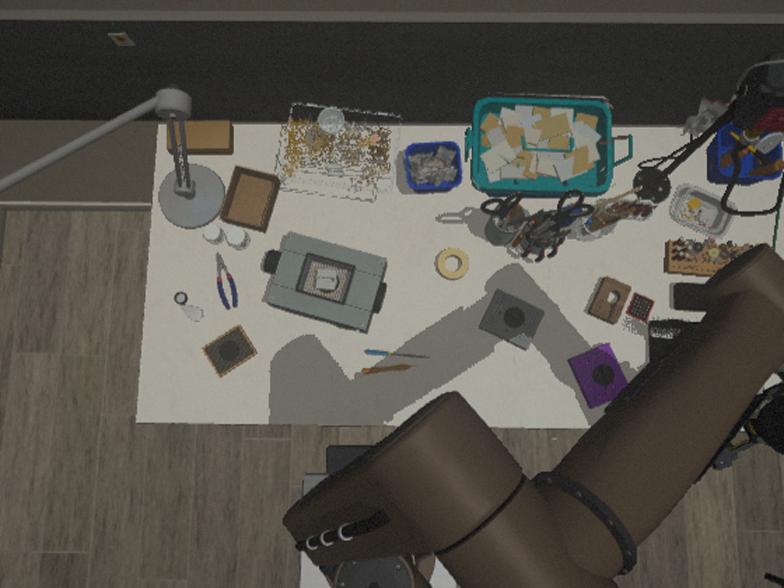

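View pics/side0.png

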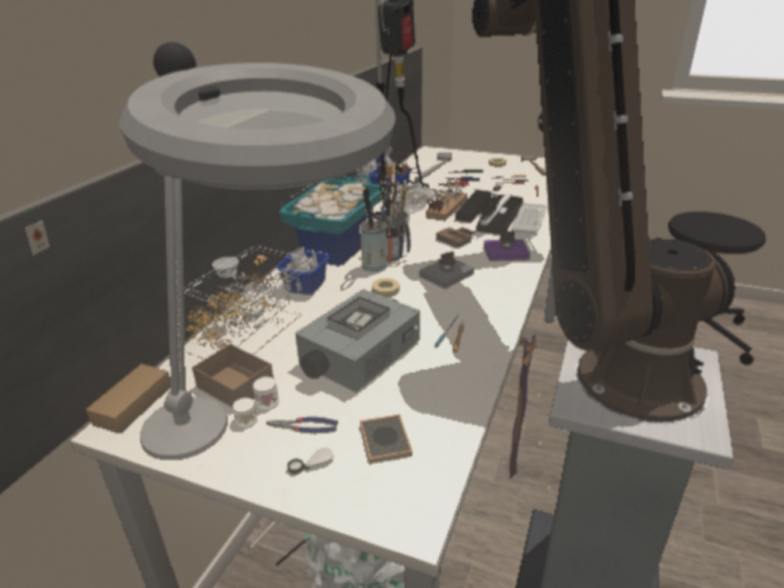

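The top view shows the grey cover at (365,227) native px, the purple look-alike at (427,267) and the machine at (233,200). Next I'll measure their yaws and zoom in.

Run:
```python
from h import *
np.set_printoptions(precision=4,suppress=True)
p=optics.read_camera("top")
A=cv2.resize(p["image"][195:260,330:400],None,fx=8,fy=8,interpolation=cv2.INTER_CUBIC)[:520,:390+170]
B=cv2.resize(p["image"][160:240,185:280],None,fx=8,fy=8,interpolation=cv2.INTER_CUBIC)
c=np.zeros((600,800,3),np.uint8)
A=cv2.resize(p["image"][195:260,332:397],(390,390),interpolation=cv2.INTER_CUBIC)
B=cv2.resize(p["image"][175:225,200:265],(403,310),interpolation=cv2.INTER_CUBIC)
c[:390,:390]=A;c[:310,395:798]=B
s=optics.read_camera("side")
c[395:595,:390]=cv2.resize(s["image"][175:210,290:358],(390,200),interpolation=cv2.INTER_CUBIC)
c[315:595,395:795]=cv2.resize(s["image"][205:254,225:295],(400,280),interpolation=cv2.INTER_CUBIC)
c=np.clip(c.astype(float)*1.5,0,255).astype(np.uint8)
cv2.imwrite("pics/z1.png",c[...,::-1])
for q,z in(("filter_cover",.022),("dust_box",.085),("collar_rim",.105),("wing_base",.067)):
  for n,pic in(("top",p),("side",s)):
    for r in optics.regions_of(q,pic)[:2]:
        m=r["pixels"].astype(np.uint8)
        pts=np.argwhere(m)[:,::-1]
        P=np.array([ray(pic,u,z)[:2] for u in pts])
        rc=cv2.minAreaRect((P*1000).astype(np.float32))
        print(q,n,round(r["p"],2),len(pts),pts.mean(0),rc)
```

```text
filter_cover top 0.96 1136 [365.0643 227.9657] ((477.6744689941406, -277.8546142578125), (112.3519515991211, 93.60387420654297), 63.673221588134766)
filter_cover top 0.66 1232 [426.9156 267.9318] ((360.9854736328125, -457.6398010253906), (113.09888458251953, 97.89004516601562), 23.261293411254883)
filter_cover side 0.85 537 [361.3911 177.0596] ((368.64178466796875, -456.5906982421875), (119.855224609375, 187.76495361328125), 23.92019271850586)
filter_cover side 0.83 606 [318.7228 193.7772] ((475.5625915527344, -267.75408935546875), (165.25909423828125, 130.19984436035156), 66.31100463867188)
dust_box top 0.8 4515 [232.93   201.2516] ((544.470947265625, 118.70281982421875), (263.1872863769531, 166.37693786621094), 74.7002944946289)
dust_box side 0.72 4225 [255.0088 242.3063] ((527.642822265625, 166.06625366210938), (293.52496337890625, 216.61056518554688), 74.5642318725586)
dust_box side 0.61 366 [189.7186 281.1475] ((602.2646484375, 376.0010986328125), (40.042335510253906, 86.65357208251953), 37.69368362426758)
collar_rim top 0.58 4371 [233.1407 201.5399] ((540.7799682617188, 116.75113677978516), (255.00750732421875, 161.10629272460938), 74.49903106689453)
collar_rim side 0.68 4353 [254.9545 242.3719] ((514.6304931640625, 190.80450439453125), (292.5657653808594, 210.66183471679688), 75.3277816772461)
wing_base top 0.75 193 [430.7461 266.9067] ((362.82415771484375, -454.2998352050781), (39.62051773071289, 42.899208068847656), 87.75901794433594)
wing_base top 0.61 145 [367.0207 226.8069] ((474.2347717285156, -276.2840576171875), (34.9361572265625, 37.72153091430664), 0.6423817873001099)
wing_base side 0.69 97 [319.4742 185.1134] ((468.85797119140625, -238.9337921142578), (34.77153778076172, 77.49197387695312), 16.39057159423828)
wing_base side 0.48 111 [361.8108 169.8378] ((355.6811828613281, -410.236328125), (40.393463134765625, 92.23575592041016), 11.32870864868164)
```

View pics/z1.png

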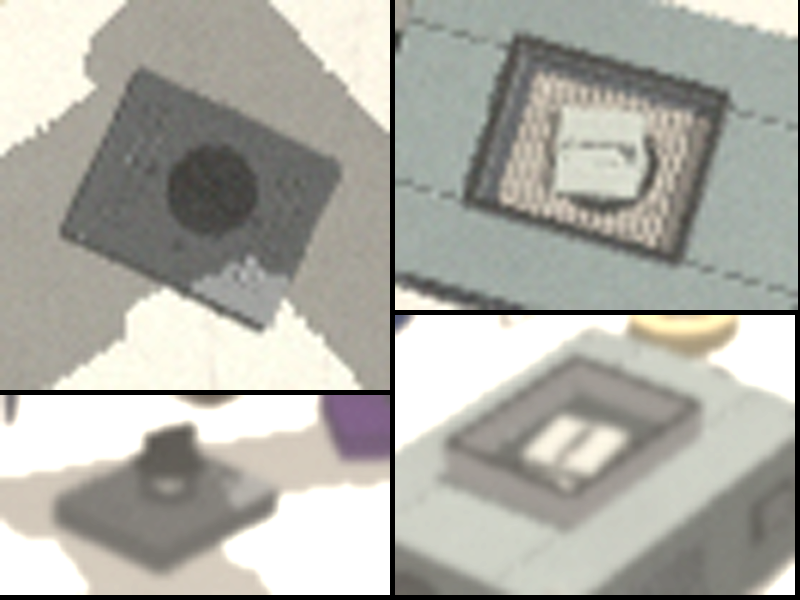

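The cover shows no clear wing from above (black on black). In the machine crop, the slot runs roughly horizontally, from (560,153) to (637,150). I'll refine the collar position, wing direction and slot direction numerically.

Add to h.py:
```python
def go(x,y,z,yaw):
    s=telemetry.read_state(); P=s["position"]; ps=s["orientation"][2]
    d=np.array([x,y,z])-P; c,n=np.cos(ps),np.sin(ps)
    t=-(yaw-ps); t=(t+np.pi)%(2*np.pi)-np.pi
    print("now",P,s["orientation"],"tool d", np.round([c*d[0]+n*d[1], n*d[0]-c*d[1], -d[2]],4),"turn",round(t,3))
```

Run:
```python
from h import *
np.set_printoptions(precision=4,suppress=True)
p=optics.read_camera("top"); s=optics.read_camera("side")
for c in [(599-395,149)]: print("collar centre",ray(p,(200+c[0]/6.2-.5,175+c[1]/6.2-.5),.105))
# collar: dark rim mask
g=cv2.cvtColor(p["image"],cv2.COLOR_RGB2GRAY)
# model fit: rim dark band; score over (x,y,yaw)
from scipy.ndimage import map_coordinates
from scipy.optimize import minimize
G=cv2.GaussianBlur(g.astype(float),(0,0),.6)
def rect(a,b,n=30):
    t=np.linspace(-1,1,n); return np.r_[np.c_[a*t,0*t+b],np.c_[a*t,0*t-b],np.c_[0*t+a,b*t],np.c_[0*t-a,b*t]]
def sc(v):
    x,y,th=v[0]/100,v[1]/100,v[2]
    R=np.array([[np.cos(th),-np.sin(th)],[np.sin(th),np.cos(th)]]); Q=rect(.0395,.0495)@R.T+[x,y]
    U=np.array([px(p,[*q,.105]) for q in Q]); return map_coordinates(G,[U[:,1],U[:,0]],order=1).mean()
best=min((minimize(sc,[54.4+a,11.1+b,-.265+c],method="Nelder-Mead",options=dict(initial_simplex=np.array([54.4+a,11.1+b,-.265+c])+np.array([[0,0,0],[.3,0,0],[0,.3,0],[0,0,.05]]))) for a in(-.3,.3) for b in(-.3,.3) for c in(-.04,.04)),key=lambda r:r.fun)
print("collar fit",best.x,best.fun)
# gripper wing: contrast stretch
c=np.zeros((600,800,3),np.uint8)
def st(im,lo,hi): return np.clip((im.astype(float)-lo)/(hi-lo)*255,0,255).astype(np.uint8)
d=p["image"][215:240,354:379]; e=s["image"][176:201,305:330]; f=p["image"][190:212,222:244]; h=s["image"][215:237,246:268]
print(d.min(),e.min(),f.min())
c[:300,:400]=cv2.resize(st(d,d.min(),d.min()+40),(400,400))[50:350]
c[:300,400:]=cv2.resize(st(e,e.min(),e.min()+60),(400,400))[50:350]
c[300:,:400]=cv2.resize(st(f,40,170),(400,400))[50:350]
c[300:,400:]=cv2.resize(st(h,60,200),(400,400))[50:350]
cv2.imwrite("pics/z2.png",c[...,::-1])
for a in (0,1): print()
go(.478,-.2775,.2,np.deg2rad(-116.3))
```

```text
collar centre [0.5464 0.1125 0.105 ]
collar fit [54.6348 11.3796 -0.2652] 65.82289704730739
39 58 50


now [ 0.2726 -0.6175  0.2266] [-3.1416 -0.     -2.7258] tool d [-0.3252  0.2281  0.0266] turn -0.696
```

View pics/z2.png

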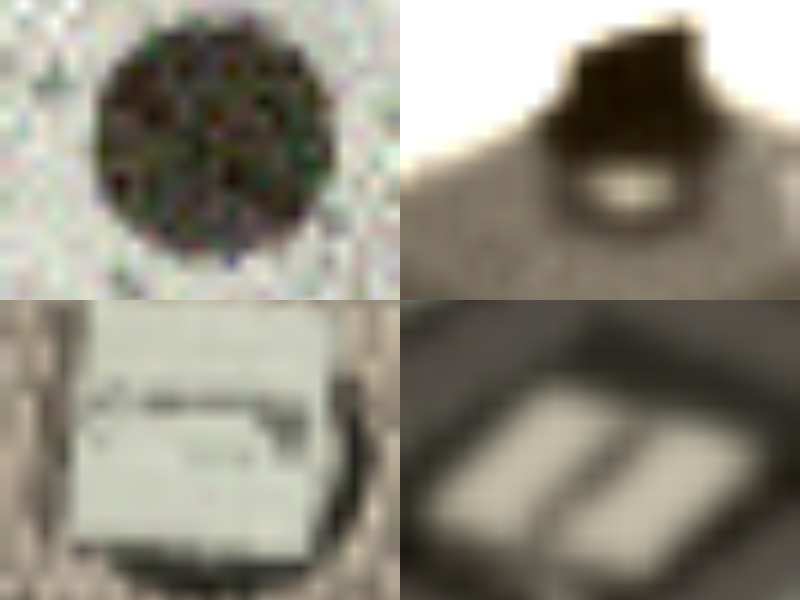

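Run:
```python
from h import *
s=optics.read_camera("side")
def seg(a,b,z):
    A,B=ray(s,a,z),ray(s,b,z); d=B-A; print(A,B,np.linalg.norm(d[:2]),np.rad2deg(np.arctan2(d[1],d[0])))
seg((253.97,229.85),(259.2,224.35),.0905)
seg((305+175/16,176+100/16),(305+295/16,176+70/16),.067)
seg((305+175/16,176+100/16),(305+285/16,176+77/16),.067)
```

```text
[0.54673862 0.13101847 0.0905    ] [0.544657   0.09981342 0.0905    ] 0.0312744046587149 -93.81642431911662
[ 0.48497073 -0.25472672  0.067     ] [ 0.46426343 -0.27784945  0.067     ] 0.03103954804553882 -131.84567742272148
[ 0.48497073 -0.25472672  0.067     ] [ 0.46536497 -0.2737626   0.067     ] 0.027326742314876425 -135.84492711762044
```

Emit:
jog_arm([
  {"tx":-0.0271,"ty":0.019,"tz":0.0022,"rz":-0.058},
  {"tx":-0.0271,"ty":0.019,"tz":0.0022,"rz":-0.058},
])

```text
time: 1.32
position: [0.3048, -0.5602, 0.2214]
orientation: [3.141, -0.0, -2.61]
wrist_force: [1.3, 0.2, 0.3]
grip_width: 0.0873
gripper_force: 0.0
```

```bash
python3 -c "
from h import *
go(.478,-.2775,.14,np.deg2rad(-130))"
```

```text
now [ 0.30480497 -0.56015878  0.22140936] [ 3.14108896e+00 -2.95102055e-04 -2.61002138e+00] tool d [-0.2926  0.1559  0.0814] turn -0.341
```

Emit:
jog_arm([
  {"tx":-0.03,"ty":0.016},
  {"tx":-0.03,"ty":0.016},
  {"tx":-0.03,"ty":0.016},
  {"tx":-0.03,"ty":0.016},
  {"tx":-0.03,"ty":0.016},
  {"tx":-0.03,"ty":0.016},
  {"tx":-0.03,"ty":0.016},
  {"tx":-0.03,"ty":0.016},
  {"tx":-0.03,"ty":0.016,"tz":0.02},
  {"tx":-0.0226,"ty":0.012,"tz":0.03},
  {"tz":0.03,"rz":-0.12},
  {"rz":-0.12},
], aperture=0.05)

```text
time: 2.32
position: [0.476, -0.2743, 0.1368]
orientation: [3.134, -0.003, -2.363]
wrist_force: [-2.0, 0.8, -0.5]
grip_width: 0.0499
gripper_force: 0.0
```

Emit:
jog_arm([
  {"rz":-0.1},
  {},
])

```text
time: 2.48
position: [0.4783, -0.2767, 0.1417]
orientation: [3.141, -0.001, -2.264]
wrist_force: [0.2, -0.1, 0.2]
grip_width: 0.0497
gripper_force: 0.0
```

```bash
python3 -c "
from h import *
go(.478,-.2775,.058,np.deg2rad(-130))"
```

```text
now [ 0.47829512 -0.27674367  0.14167912] [ 3.14084993e+00 -6.01455650e-04 -2.26446962e+00] tool d [ 0.0008 -0.0003  0.0837] turn 0.004
```

Emit:
jog_arm([
  {"tz":0.03},
  {"tz":0.03},
  {"tz":0.02},
  {"tz":0.008},
  {},
])

```text
time: 2.9
position: [0.4772, -0.277, 0.0527]
orientation: [3.139, -0.001, -2.272]
wrist_force: [0.4, -0.1, -0.4]
grip_width: 0.0496
gripper_force: 0.0
```

Emit:
jog_arm([
  {},
  {},
  {},
  {},
  {},
  {},
], aperture=0.008, clamp_n=8)

```text
time: 3.4
position: [0.4786, -0.2771, 0.0548]
orientation: [-3.14, 0.001, -2.27]
wrist_force: [2.1, -1.8, 0.7]
grip_width: 0.0155
gripper_force: 1.8
```

Run:
```python
from h import *
p=optics.read_camera("side"); save(p,"s3.png",(270,130,370,220),8)
print(telemetry.read_state())
```

```text
{'time': 3.45, 'joints': array([-1.70699209e-01,  3.34054717e-01, -4.71435080e-01,  4.59750690e-04,
       -7.63590668e-01, -5.28413912e-01]), 'qvel': array([ 5.23508731e-05,  4.12348709e-03,  4.49536242e-03,  3.19223198e-03,
       -6.46011288e-04,  2.16727482e-03]), 'joint_efforts': array([ 4.67908066e-01, -4.81459343e+01,  1.99605024e+01,  4.37044904e+00,
       -6.48095682e-01, -3.12712044e-02]), 'position': array([ 0.4789787 , -0.27731541,  0.05483019]), 'orientation': array([-3.13995029e+00,  5.89993330e-04, -2.26957713e+00]), 'wrist_force': array([ 1.16964725, -1.59895257,  1.83000653]), 'moment': array([-0.25894006, -0.19629592,  0.09413049]), 'gripper_force': 6.572833210229874, 'grip_width': 0.012062446180919171}
```

View pics/s3.png

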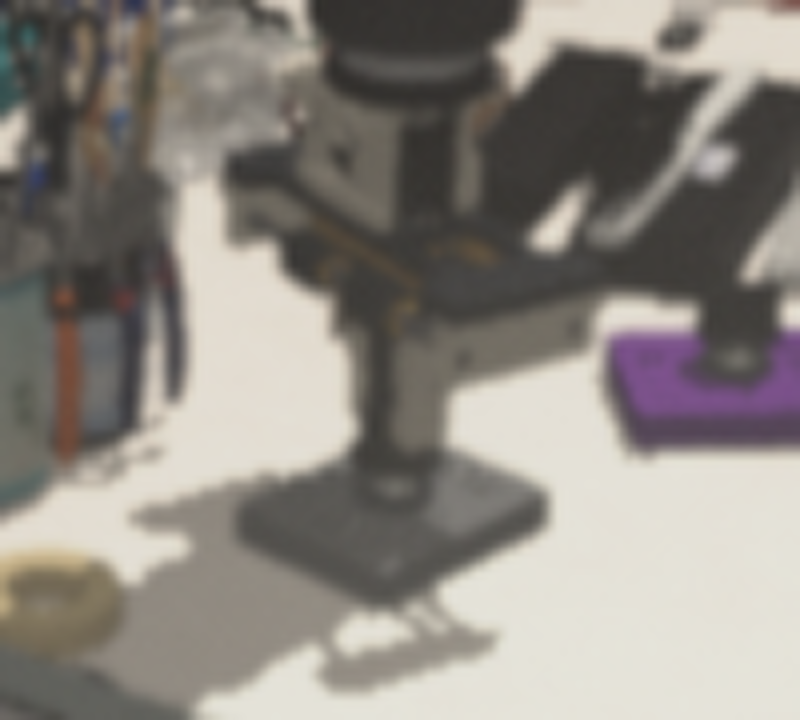

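Emit:
jog_arm([
  {},
  {},
  {"tz":0.005},
  {"tz":0.003},
  {},
], aperture=0.022)

```text
time: 3.87
position: [0.478, -0.2769, 0.0453]
orientation: [3.141, -0.0, -2.27]
wrist_force: [-0.5, 0.2, 2.3]
grip_width: 0.0222
gripper_force: 0.8
```

Emit:
jog_arm([
  {"tz":0.001},
  {},
])

```text
time: 4.03
position: [0.4781, -0.277, 0.0449]
orientation: [3.141, -0.0, -2.27]
wrist_force: [-0.6, 0.5, 2.4]
grip_width: 0.0219
gripper_force: 1.0
```

Emit:
jog_arm([
  {"tz":0.001},
  {},
])

```text
time: 4.2
position: [0.4781, -0.277, 0.0441]
orientation: [3.141, -0.0, -2.27]
wrist_force: [-1.4, 0.9, 2.4]
grip_width: 0.022
gripper_force: 1.4
```

Emit:
jog_arm([
  {},
  {},
  {},
  {},
], aperture=0.008, clamp_n=30)

```text
time: 4.53
position: [0.4786, -0.2772, 0.0444]
orientation: [-3.141, 0.0, -2.27]
wrist_force: [0.2, 0.0, 2.4]
grip_width: 0.0115
gripper_force: 30.1
```

Emit:
jog_arm([
  {"tz":-0.01},
  {"tz":-0.02},
  {"tz":-0.03},
  {"tz":-0.04},
  {"tz":-0.04},
  {"tz":-0.04},
  {},
  {},
])

```text
time: 5.2
position: [0.4791, -0.2771, 0.2269]
orientation: [-3.137, 0.003, -2.27]
wrist_force: [0.0, 0.7, -3.4]
grip_width: 0.0119
gripper_force: 30.1
```

```bash
python3 - <<'E'
from h import *
p=optics.read_camera("top"); q=optics.read_camera("side")
c=np.hstack([cv2.resize(p["image"][190:270,340:420],(400,400)),cv2.resize(q["image"][100:180,280:360],(400,400))])
cv2.imwrite("pics/l4.png",c[...,::-1])
print(telemetry.read_state()["position"])
for n,a,z in(("top",p,.22),("side",q,.22)):
  for r in optics.place_of("filter_cover",a)[:2]: print(n,round(r["p"],2),w(a,r["location"]))
  for r in optics.regions_of("filter_cover",a)[:2]:
    pts=np.argwhere(r["pixels"])[:,::-1]
    P=np.array([ray(a,u,z)[:2] for u in pts]); print(n,round(r["p"],2),len(pts),cv2.minAreaRect((P*1000).astype(np.float32)))
E
```

```text
[ 0.47721379 -0.27646994  0.22324553]
top 0.91 [ 0.36362808 -0.46182788  0.00639744]
top 0.61 [ 0.47691079 -0.27517604  0.18680034]
top 0.89 1244 ((351.0795593261719, -397.8755187988281), (96.33027648925781, 82.60426330566406), 22.912267684936523)
top 0.84 417 ((466.40972900390625, -268.1572265625), (112.22489929199219, 72.08270263671875), 62.09769058227539)
side 0.72 [ 0.47785796 -0.27991104  0.1783441 ]
side 0.7 [ 0.36017689 -0.46191394 -0.00343345]
side 0.96 494 ((295.4620056152344, -48.372474670410156), (82.63400268554688, 133.67153930664062), 22.13292694091797)
side 0.59 562 ((454.9344482421875, -217.66383361816406), (202.8116455078125, 123.0965347290039), 84.2464828491211)
```

View pics/l4.png

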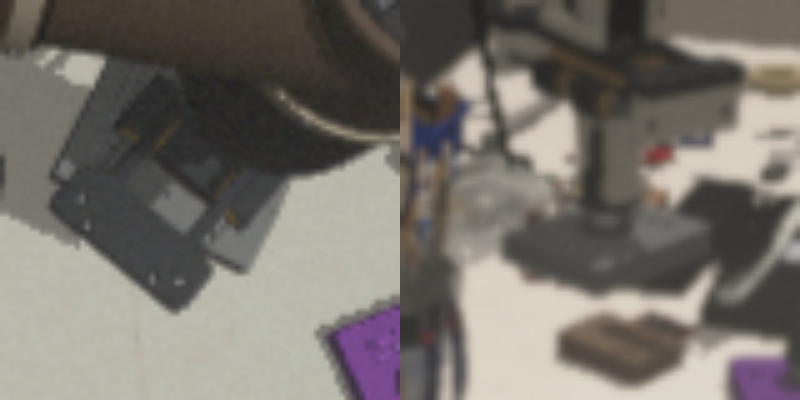

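```bash
python3 -c "
from h import *
go(.547,.1135,.215,-2.0735)"
```

```text
now [ 0.47744945 -0.27683727  0.22258858] [ 3.13881595e+00 -1.34326783e-03 -2.26994064e+00] tool d [-0.3435  0.198   0.0076] turn -0.196
```

Emit:
jog_arm([
  {"tx":-0.01,"ty":0.006},
  {"tx":-0.02,"ty":0.0115},
  {"tx":-0.03,"ty":0.0173},
  {"tx":-0.034,"ty":0.0196},
  {"tx":-0.034,"ty":0.0196},
  {"tx":-0.034,"ty":0.0196},
  {"tx":-0.034,"ty":0.0196},
  {"tx":-0.034,"ty":0.0196},
  {"tx":-0.034,"ty":0.0196},
  {"tx":-0.034,"ty":0.0196},
  {"tx":-0.0255,"ty":0.0147},
  {"tx":-0.015,"ty":0.0086},
])

```text
time: 6.5
position: [0.5465, 0.1113, 0.2234]
orientation: [3.141, -0.001, -2.268]
wrist_force: [1.1, -0.2, -1.8]
grip_width: 0.0117
gripper_force: 30.1
```

Emit:
jog_arm([
  {"tx":-0.005,"ty":0.003,"rz":-0.03},
  {"rz":-0.06},
  {"rz":-0.06},
  {"rz":-0.046},
  {},
  {},
])

```text
time: 7.0
position: [0.5471, 0.1132, 0.2237]
orientation: [3.141, -0.001, -2.075]
wrist_force: [0.5, 1.0, -2.7]
grip_width: 0.0116
gripper_force: 30.1
```

```bash
python3 -c "
from h import *
go(.547,.1135,.175,-2.0735)"
```

```text
now [0.54712944 0.11319245 0.22373018] [ 3.14106695e+00 -7.84987016e-04 -2.07501342e+00] tool d [-0.0002  0.0003  0.0487] turn -0.002
```

Emit:
jog_arm([
  {"tz":0.02},
  {"tz":0.025},
  {"tz":0.012},
  {},
  {},
])

```text
time: 7.42
position: [0.5473, 0.113, 0.1669]
orientation: [3.141, -0.002, -2.075]
wrist_force: [-0.3, 0.2, -1.9]
grip_width: 0.012
gripper_force: 30.1
```

Run:
```python
from h import *
p=optics.read_camera("top"); q=optics.read_camera("side")
c=np.vstack([cv2.resize(p["image"][165:235,190:280],(770,600))[:, :],])
a=cv2.resize(p["image"][170:230,200:265],(400,370)); b=cv2.resize(q["image"][175:255,215:295],(400,400))
c=np.zeros((400,800,3),np.uint8); c[:370,:400]=a; c[:,400:]=b
cv2.imwrite("pics/l5.png",np.clip(c[...,::-1]*1.4,0,255))
s=telemetry.read_state(); T=s["position"]; print(T)
z=T[2]-.045+.022
for n,a in(("top",p),("side",q)):
  for r in optics.place_of("filter_cover",a)[:1]: print(n,round(r["p"],2),w(a,r["location"]))
  for r in optics.place_of("collar_rim",a)[:1]: print(n,"rim",round(r["p"],2),w(a,r["location"]))
  for r in optics.regions_of("filter_cover",a)[:1]:
    pts=np.argwhere(r["pixels"])[:,::-1]
    P=np.array([ray(a,u,z)[:2] for u in pts]); print(n,round(r["p"],2),len(pts),cv2.minAreaRect((P*1000).astype(np.float32)))
# predicted cover-top corners
for n,a in(("top",p),("side",q)):
  th=-.265;R=np.array([[np.cos(th),-np.sin(th)],[np.sin(th),np.cos(th)]])
  for c in((1,1),(1,-1),(-1,-1),(-1,1)):
    X=R@(np.array(c)*[.046,.056])+[.546,.1125]; print(n,c,px(a,[*X,z]))
```

```text
[0.54827592 0.11362817 0.16831725]
top 0.96 [0.54397863 0.11587047 0.12210826]
top 0.92 1300 ((354.540771484375, -421.078857421875), (107.20372009277344, 89.3741683959961), 22.68267822265625)
side 0.75 [ 0.36445203 -0.45788495 -0.00054895]
side rim 0.93 [0.54906556 0.11392438 0.10241334]
side 0.95 492 ((322.99261474609375, -202.9698486328125), (94.5185317993164, 152.69810485839844), 23.176156997680664)
top (1, 1) [216.41227191 174.90102493]
top (1, -1) [255.02280979 185.59862334]
top (-1, -1) [245.56635196 217.20415937]
top (-1, 1) [206.5711738 206.2332079]
side (1, 1) [230.02183246 213.53021443]
side (1, -1) [256.16445227 197.34790407]
side (-1, -1) [281.37363702 206.42110087]
side (-1, 1) [255.86571156 223.97129266][ WARN:0@14.140] global loadsave.cpp:1063 imwrite_ Unsupported depth image for selected encoder is fallbacked to CV_8U.
```

View pics/l5.png

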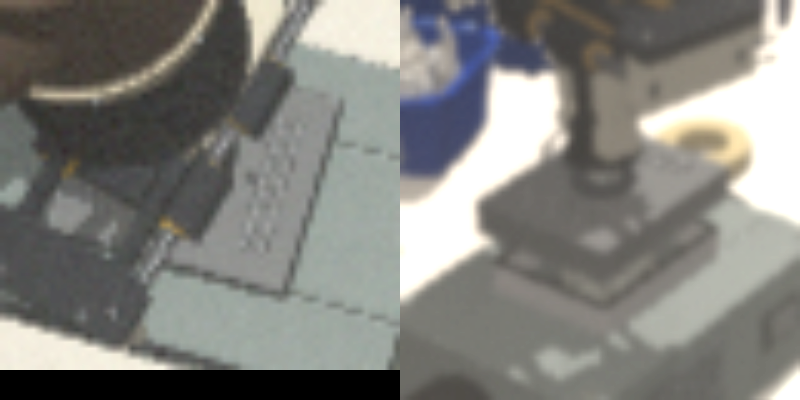

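The cover's edges fall within about 1 px of the predictions: top-view corners (341,98) and (285,294), side-view corner (607,247). It looks square over the collar, so I'll lower it gently.

Emit:
jog_arm([
  {"tz":0.008},
  {"tz":0.004},
  {"tz":0.002},
  {},
])

```text
time: 8.15
position: [0.547, 0.1133, 0.1521]
orientation: [3.141, -0.001, -2.074]
wrist_force: [0.1, 1.0, -2.9]
grip_width: 0.0117
gripper_force: 30.1
```

Emit:
jog_arm([
  {"tz":0.0015},
  {"tz":0.0015},
  {},
])

```text
time: 8.4
position: [0.5474, 0.1135, 0.1499]
orientation: [3.141, -0.0, -2.074]
wrist_force: [0.1, -0.0, -3.1]
grip_width: 0.0115
gripper_force: 30.1
```

Emit:
jog_arm([
  {"tz":0.0015},
  {"tz":0.0015},
  {},
])

```text
time: 8.65
position: [0.5474, 0.1135, 0.1469]
orientation: [3.141, -0.0, -2.074]
wrist_force: [-0.2, -0.4, -3.0]
grip_width: 0.0118
gripper_force: 30.1
```

Emit:
jog_arm([
  {"tz":0.0015},
  {"tz":0.0015},
  {},
])

```text
time: 8.9
position: [0.5473, 0.1135, 0.1438]
orientation: [3.141, -0.0, -2.074]
wrist_force: [-0.2, -0.8, -1.9]
grip_width: 0.0118
gripper_force: 30.1
```

Emit:
jog_arm([
  {"tz":0.0015},
  {"tz":0.0015},
  {},
])

```text
time: 9.15
position: [0.5473, 0.1134, 0.1408]
orientation: [3.141, -0.0, -2.074]
wrist_force: [0.1, -0.1, -3.5]
grip_width: 0.0116
gripper_force: 30.1
```

Emit:
jog_arm([
  {"tz":0.0015},
  {"tz":0.0015},
  {},
])

```text
time: 9.4
position: [0.5473, 0.1134, 0.1378]
orientation: [3.141, -0.0, -2.074]
wrist_force: [-1.1, -0.0, -3.7]
grip_width: 0.0118
gripper_force: 30.1
```

Slipping on freely; continue towards home (TCP 0.132).

Emit:
jog_arm([
  {"tz":0.0015},
  {"tz":0.0015},
  {},
])

```text
time: 9.65
position: [0.5473, 0.1134, 0.1348]
orientation: [3.141, -0.0, -2.074]
wrist_force: [0.0, 0.6, -2.1]
grip_width: 0.0121
gripper_force: 30.1
```

Emit:
jog_arm([
  {"tz":0.0015},
  {"tz":0.001},
  {},
])

```text
time: 9.9
position: [0.5475, 0.1135, 0.1325]
orientation: [3.142, -0.0, -2.074]
wrist_force: [0.1, -0.4, -3.0]
grip_width: 0.0115
gripper_force: 30.0
```

Emit:
jog_arm([
  {"tz":0.001},
  {},
  {},
])

```text
time: 10.15
position: [0.5476, 0.1135, 0.1321]
orientation: [-3.141, 0.0, -2.074]
wrist_force: [-2.1, 1.0, 1.9]
grip_width: 0.0117
gripper_force: 30.1
```

Emit:
jog_arm([
  {"tz":0.001},
  {},
  {},
])

```text
time: 10.4
position: [0.5477, 0.1135, 0.1315]
orientation: [-3.141, 0.0, -2.073]
wrist_force: [-4.1, -0.4, 7.1]
grip_width: 0.012
gripper_force: 30.3
```

Emit:
jog_arm([
  {"rz":-0.06},
  {"rz":-0.06},
  {"rz":-0.06},
  {},
])

```text
time: 10.73
position: [0.5476, 0.1135, 0.1311]
orientation: [-3.141, 0.0, -1.891]
wrist_force: [-1.0, -0.6, 4.0]
grip_width: 0.0119
gripper_force: 30.2
```

Emit:
jog_arm([
  {"tz":0.001,"rz":-0.06},
  {"rz":-0.06},
  {"rz":-0.06},
  {},
])

```text
time: 11.07
position: [0.5476, 0.1135, 0.13]
orientation: [-3.141, 0.0, -1.713]
wrist_force: [-1.9, -0.1, 4.1]
grip_width: 0.0118
gripper_force: 30.2
```

Emit:
jog_arm([
  {"tz":0.001,"rz":-0.04},
  {"tz":0.001},
  {},
])

```text
time: 11.32
position: [0.5476, 0.1135, 0.1279]
orientation: [-3.141, 0.0, -1.677]
wrist_force: [-3.6, -0.0, 5.8]
grip_width: 0.012
gripper_force: 30.3
```

Emit:
jog_arm([
  {"tz":0.001},
  {"tz":0.001},
  {},
])

```text
time: 11.57
position: [0.5476, 0.1135, 0.1261]
orientation: [-3.141, 0.0, -1.677]
wrist_force: [-3.2, 0.1, 7.2]
grip_width: 0.0119
gripper_force: 30.4
```

The pin is through the slot: force follows the spring curve. I'll push in to about 11 mm.

Emit:
jog_arm([
  {"tz":0.001},
  {"tz":0.001},
  {"tz":0.001},
  {},
])

```text
time: 11.9
position: [0.5476, 0.1135, 0.1233]
orientation: [-3.141, 0.0, -1.677]
wrist_force: [-5.0, 1.0, 8.7]
grip_width: 0.0121
gripper_force: 30.5
```

Emit:
jog_arm([
  {"tz":0.001},
  {"tz":0.001},
  {},
  {},
])

```text
time: 12.23
position: [0.5476, 0.1135, 0.1216]
orientation: [-3.141, 0.0, -1.677]
wrist_force: [-4.8, 0.6, 11.7]
grip_width: 0.0117
gripper_force: 30.5
```

Emit:
jog_arm([
  {"tz":0.0004},
  {},
  {},
])

```text
time: 12.48
position: [0.5476, 0.1135, 0.1213]
orientation: [-3.141, 0.0, -1.677]
wrist_force: [-5.1, -0.1, 13.2]
grip_width: 0.0117
gripper_force: 30.5
```

Emit:
jog_arm([
  {"rz":0.08},
  {"rz":0.08},
  {"rz":0.08},
  {"rz":0.08},
  {},
])

```text
time: 12.9
position: [0.5478, 0.1135, 0.1214]
orientation: [-3.141, 0.0, -2.002]
wrist_force: [-4.3, 0.2, 10.9]
grip_width: 0.0121
gripper_force: 30.7
```

Emit:
jog_arm([
  {"rz":0.1},
  {"rz":0.1},
  {"rz":0.1},
  {"rz":0.1},
  {},
])

```text
time: 13.32
position: [0.5479, 0.1134, 0.1214]
orientation: [-3.141, 0.001, -2.403]
wrist_force: [-4.5, -1.1, 12.0]
grip_width: 0.0122
gripper_force: 30.9
```

Emit:
jog_arm([
  {"rz":0.1},
  {"rz":0.1},
  {"rz":0.1},
  {"rz":0.1},
  {},
])

```text
time: 13.73
position: [0.548, 0.1134, 0.1215]
orientation: [-3.141, 0.001, -2.803]
wrist_force: [-4.7, -1.5, 11.3]
grip_width: 0.0119
gripper_force: 30.7
```

Emit:
jog_arm([
  {"rz":0.1},
  {"rz":0.1},
  {"rz":0.08},
  {},
  {},
])

```text
time: 14.15
position: [0.548, 0.1132, 0.1215]
orientation: [-3.141, 0.001, -3.078]
wrist_force: [-4.0, -1.6, 12.4]
grip_width: 0.0116
gripper_force: 30.6
```

```bash
python3 -c "
from h import *
print(telemetry.read_state())"
```

```text
{'time': 14.15, 'joints': array([ 5.54281611e-01,  2.62154160e-01, -3.87612779e-01,  1.19431047e-03,
       -9.20032563e-01, -2.06193588e+00]), 'qvel': array([ 0.00096998, -0.00038015,  0.00207345, -0.00017296,  0.00163236,
        0.01473063]), 'joint_efforts': array([  0.6213896 , -40.46641588,  23.36823642,   4.77607906,
         1.57022271,  -0.26583781]), 'position': array([0.54800961, 0.11322903, 0.12150905]), 'orientation': array([-3.14122409e+00,  1.32718527e-03, -3.07772731e+00]), 'wrist_force': array([-4.02364882, -1.62639782, 12.44221996]), 'moment': array([-0.69129736,  1.49445196, -0.05124621]), 'gripper_force': 30.58385370599609, 'grip_width': 0.011633874448454712}
```

Emit:
jog_arm([
  {"rz":0.05},
  {"rz":0.04},
  {},
  {},
])

```text
time: 14.48
position: [0.548, 0.1132, 0.1215]
orientation: [-3.141, 0.001, 3.116]
wrist_force: [-3.0, -2.0, 11.4]
grip_width: 0.0119
gripper_force: 30.5
```

```bash
python3 -c "
from h import *
print(telemetry.read_state()['moment'])"
```

```text
[-0.78412671  1.49218242  0.00829199]
```

Emit:
jog_arm([
  {"tz":-0.001},
  {"tz":-0.001},
  {"tz":-0.001},
  {},
])

```text
time: 14.82
position: [0.548, 0.1132, 0.1244]
orientation: [-3.141, 0.001, 3.116]
wrist_force: [-2.8, -1.0, 8.3]
grip_width: 0.012
gripper_force: 30.4
```

Emit:
jog_arm([
  {"tz":-0.0006},
  {},
  {},
])

```text
time: 15.07
position: [0.548, 0.1132, 0.1248]
orientation: [-3.141, 0.001, 3.116]
wrist_force: [-2.5, -2.1, 8.4]
grip_width: 0.0119
gripper_force: 30.4
```

Emit:
jog_arm([
  {"tz":-0.0008},
  {},
  {},
])

```text
time: 15.32
position: [0.5479, 0.1132, 0.1254]
orientation: [-3.141, 0.001, 3.116]
wrist_force: [-2.4, -1.7, 7.4]
grip_width: 0.0116
gripper_force: 30.5
```

Emit:
jog_arm([
  {"tz":-0.0008},
  {},
  {},
])

```text
time: 15.57
position: [0.5479, 0.1133, 0.1256]
orientation: [-3.141, 0.001, 3.118]
wrist_force: [1.2, -2.3, 3.1]
grip_width: 0.0114
gripper_force: 30.4
```

Emit:
jog_arm([
  {"tz":-0.0005},
  {},
  {},
])

```text
time: 15.82
position: [0.5478, 0.1133, 0.1257]
orientation: [-3.141, 0.0, 3.119]
wrist_force: [3.7, -4.3, -2.1]
grip_width: 0.0118
gripper_force: 30.3
```

The stud is in its notch: it holds against lift at about 7 mm. I'll relax and release.

Emit:
jog_arm([
  {},
  {},
  {},
], aperture=0.035)

```text
time: 16.07
position: [0.5473, 0.1139, 0.1258]
orientation: [3.141, -0.0, 3.119]
wrist_force: [0.3, 1.3, 0.3]
grip_width: 0.0265
gripper_force: 0.0
```

Emit:
jog_arm([
  {"tz":-0.01},
  {"tz":-0.02},
  {"tz":-0.03},
  {"tz":-0.04},
  {"tz":-0.04},
  {},
  {},
])

```text
time: 16.65
position: [0.5486, 0.1143, 0.2699]
orientation: [3.138, 0.006, 3.12]
wrist_force: [0.5, 0.2, -2.0]
grip_width: 0.0351
gripper_force: 0.0
```

```bash
python3 - <<'E'
from h import *
p=optics.read_camera("top"); q=optics.read_camera("side")
a=cv2.resize(p["image"][170:230,200:265],(400,370)); b=cv2.resize(q["image"][175:255,215:295],(400,400))
c=np.zeros((400,800,3),np.uint8); c[:370,:400]=a; c[:,400:]=b
cv2.imwrite("pics/l6.png",c[...,::-1])
for n,a in(("top",p),("side",q)):
  for k in("filter_cover","wing_base"):
    for r in optics.place_of(k,a)[:2]: print(n,k,round(r["p"],2),w(a,r["location"]))
E
```

```text
top filter_cover 0.81 [0.54624078 0.11726846 0.08934459]
top filter_cover 0.79 [ 0.36451604 -0.46159762  0.00472457]
top wing_base 0.75 [0.40561616 0.32606741 0.00274461]
top wing_base 0.62 [0.54708056 0.11435878 0.12666708]
side filter_cover 0.86 [0.54937586 0.11260131 0.08362124]
side filter_cover 0.72 [ 0.3619295 -0.4579835 -0.0016059]
side wing_base 0.56 [ 0.36235823 -0.4620085   0.0463482 ]
side wing_base 0.55 [0.55040106 0.11603309 0.12003321]
```

View pics/l6.png

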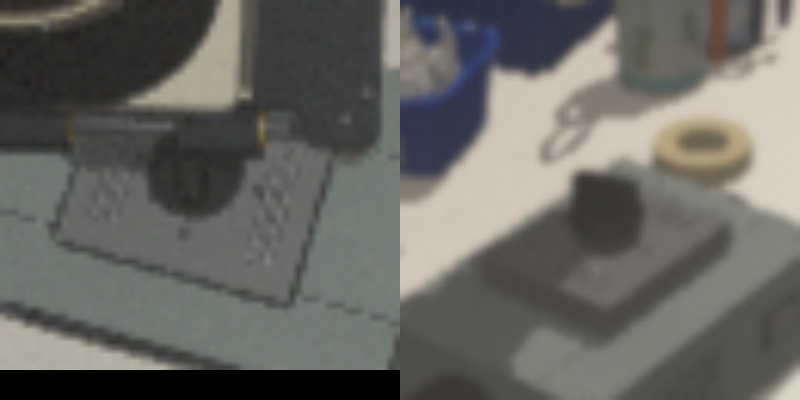

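The pictures show the cover flat and square on the collar (disc at (195,175) in the top crop), with the wing crosswise and the stud sunk. The gripper is clear.

```bash
python3 -c "
from station import arm
print(arm.close_job())"
```

```text
the job is handed in; nothing more can be done
None
```

The cover is home and square on the collar, and its stud is pushed in about 7 mm, turned a quarter turn clockwise and locked in its notch. The gripper is clear and the job was handed in at about 17 s; the hand-in call returned no verdict.

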